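Put the desk supplies away in their fitting dishes

ROBOT

A 6-joint arm with a two-finger parallel gripper is mounted at the origin on a cart in front of the work surface, level with it; the furniture and walls round the work are solid. World frame = base frame: x ahead of the robot, y to its left, z up, the work surface at z = 0. Lengths are in m, angles in rad, forces in N, time in s.
With the tool pointing down it reaches from about 0.3 to 0.75 m from the base axis. Payload 8.5 kg.
Tool frame: the origin (TCP) lies on the centre line of the jaws, within the pads' length; the fingertips stand 25 mm ahead of it and the grasp point (between the pads) lies 6 mm ahead of it; z points along the fingers, y is the line along which they close (so a half turn about z gives the same grasp; the last joint's range is limited). The gripper opens to 88 mm and grips with 3 to 60 N. Pads are 18 mm wide; open, the fingers measure 123 mm over their backs; the gripper's body (75 mm by 187 mm) begins 45 mm behind the grasp point.
Start: joints at [-0.215, 0.381, 1.297, -0, 1.464, -0.215], TCP at [0.55, 0, 0.264] pointing down, gripper open.
Joint ranges: [-3.11, 3.11], [-0.89, 2.33], [0.22, 2.48], [-1.42, 4.56], [0.17, 2.85], [-2.88, 2.88]. Speed limits (rad/s): [2.39, 2.39, 3.14, 3.14, 3.14, 3.14].

INTERFACE

Orientations are given as a unit quaternion [x, y, z, w].
In Python, from bench import sensors, optics, ctrl, spot_in gives the robot as it stands.
- The arm moves only by the tool arm_command, never from a script. Its argument "increments" is a list of rows, each a list of 5 numbers: the closure, from -1 (fully open) to 1 (shut), then the shift along the tool's x, y, z in mm, then the turn about the tool's z in degrees. In form: [[gripper, dx, dy, dz, turn], ...]. A call has exactly 8 rows; each row shifts and turns the commanded pose from where the row before left it, along the tool's axes as they then stand; what a row does not reach is not made up. A row lasts 1/12 s, in which the tool goes at most 41.7 mm and 7.16 degrees, less where a joint would pass 70% of its speed; a pose out of reach is approached as far as the arm can. A call is refused whole if a number of a shift passes 41.7 or a number of a turn 7.16, either way. A call with a gripper value outside its range is refused whole. The fingers move at their own pace and stop on an object; "squeeze" is the grip in N (left out, the last holds). Time passes only in rows, so rows that do not move let the fingers close, or fill a call up. It gives the time, the measured TCP pose, the force, the opening and the grip force at its end, in the units of the state.
- sensors.read_state(): the state, without advancing time (a new reading comes with each control period).
- optics.grab_frame(name): name is "scene" or "side" or "wrist"; returns a dict with "img" (480x640x3 uint8, red, green, blue), "fx", "fy", "cx", "cy" (pixels), "k1" (the pictures are not rectified: a ray, as slopes to the right and down, at radius r is drawn at 1 + k1 r^2 times it, then the intrinsics apply), "camera_from_world" (4x4, takes a point from world to camera coordinates). Camera axes: x right, y down, z forward; pixel columns grow to the right and rows downward; lengths in m; the calibration is good to about 2 mm. A picture is of the moment at which its call begins. There is no depth.
- ctrl.finish_job(): hands the job in; it is judged then, once.
Trained networks look in the newest picture that a camera, given by its name, has taken for a name from the list of things; names that differ only in an ending like _2 or _b are one class to them, and where a whole thing is asked for, a point or a joint stands for the part that bears it (a point fixed in the world has none). Each returns a list of dicts, best first, with "p" (0 to 1); they miss things now and then, are a little off and sometimes report something else, mostly with a low value. They report only what shows in the picture. A call takes as long as a camera call.
- spot_in(label, camera): "point" ([x, y, z] in m, in world coordinates, good to about 4 mm: the middle of the surface that is visible of it).
The state is a dict: "time": time; "q": joint angles; "dq": joint speeds; "effort": joint torques, N m; "tool_pos": TCP position; "orientation": TCP orientation; "force": force on the tool from outside, world axes, zero at the start; "torque": the same for the moment, N m; "gripper_width": opening from 0.0 (shut) to 1.0 (fully open); "finger_force": force on a finger pad.
Only numpy, scipy, OpenCV 4.12 (cv2) and the standard library are available. Lean on these libraries where they do the work, as an engineer would, in place of code of your own. Each camera call takes 0.05 s, during which the arm holds its last target. There are 200 camera calls.

TASK

Put the four loose supplies away in the four empty white organiser dishes, each in the dish of its own shape: the white and red marker lying in the long narrow trough, the staple box lying flat and lengthwise in the rectangular tray, the glue stick standing upright in the small round dish and the black clip cup standing upright in the large round dish. Each must sit flat on the floor of its dish, inside the rim. Leave the blue pen and the eraser where they lie.

Things in the scene. Friction and masses are not known exactly. Their poses are not given: they have to be found in the camera images.
- marker: thick marker with white barrel and red cap, lying on the desk, 14 wide x 141 long x 16 mm high. Origin at the underside, midway along its length; y along its length, z up.
- staple_box: small blue carton of staples, lying flat, 38 (x) x 55 (y) x 30 mm high. Origin at the centre of its underside; z up.
- glue_stick: round glue stick with red cap and white body, standing upright, 25 mm diameter (body 24 mm between heights of 14 and 64 mm), 92 mm high. Origin at the centre of its underside; z up.
- clip_cup: round black cup of paper clips, standing upright, 60 mm diameter at the top (slightly less at the foot), 56 mm high. Origin at the centre of its underside; z up.
- pen_trough: long narrow white tray with grey felt floor for the marker, inside 34 (x) x 165 mm (y), outside 44 x 175 mm. Fixed to the desk. Floor 8 mm above the desk, rim top 12 mm above the desk, rim 5 mm thick. Origin at the centre of its underside, on the desk; z up.
- box_tray: rectangular white tray with grey felt floor for the staple box, inside 54 (x) x 72 mm (y), outside 64 x 82 mm. Fixed to the desk. Floor 8 mm above the desk, rim top 12 mm above the desk, rim 5 mm thick. Origin at the centre of its underside, on the desk; z up.
- small_dish: small round white dish with grey felt floor for the glue stick, inside diameter 45 mm, outside 55 mm. Fixed to the desk. Floor 8 mm above the desk, rim top 12 mm above the desk, rim 5 mm thick. Origin at the centre of its underside, on the desk; z up.
- large_dish: large round white dish with grey felt floor for the clip cup, inside diameter 80 mm, outside 90 mm. Fixed to the desk. Floor 8 mm above the desk, rim top 12 mm above the desk, rim 5 mm thick. Origin at the centre of its underside, on the desk; z up.
- pen: thin blue ballpoint pen lying on the desk, 8 wide x 114 long x 10 mm high; to be left alone. Origin at the underside, midway along its length; y along its length.
- eraser: white eraser in a blue sleeve lying on the desk, 23 (x) x 58 (y) x 13 mm high; to be left alone. Origin at the centre of its underside.

How it is judged:
By the outcome, as a careful person would: the job done as asked, in the order asked, and still so for the second after the job is handed in, with the robot touching nothing.
It also fails if it takes over 120 s, if anything falls off the work surface, if the arm or the gripper's body presses on something with over 40 N, if the wrist force passes 120 N, or if a joint passes its speed limit or range.

## Working session

There is one attempt and no reset: what is moved stays moved. The work goes in short steps, Python scripts to look and compute and a tool call to move; the robot and the scene stay as the last step left them, time stands still between calls to the robot, and variables do not carry over. Pictures are saved under pics/ and viewed, at most 14 in all, crops included, and the job is handed in when it is done.

Besides the shell and the picture viewer there is one more tool, called after "Call:" as name(argument=value, ...), one argument or row to a line, values as JSON. arm_command: Moves the arm, as the interface text tells. Its arguments: {"type":"object","properties":{"increments":{"type":"array"},"squeeze":{"type":"number"}},"required":["increments"]}

```bash
mkdir -p pics; cat > h.py <<'E'
import numpy as np, cv2
from bench import sensors, optics, ctrl, spot_in
def frame(n,save=None):
    f=optics.grab_frame(n)
    if save: cv2.imwrite('pics/'+save,f['img'][:,:,::-1])
    return f
def pix2w(f,uv,z):
    """pixels -> world points on plane height z"""
    uv=np.atleast_2d(np.array(uv,float)); K=np.array([[f['fx'],0,f['cx']],[0,f['fy'],f['cy']],[0,0,1]])
    p=cv2.undistortPoints(uv[:,None],K,np.array([f['k1'],0,0,0,0.]))[:,0]
    T=np.array(f['camera_from_world']);R,t=T[:3,:3],T[:3,3]
    c=-R.T@t; d=np.c_[p,np.ones(len(p))]@R
    return c+d*((z-c[2])/d[:,2])[:,None]
E
python3 - <<'E'
from h import *
for c in ['scene','side','wrist']: 
    f=frame(c,c+'0.png')
    if c=='side': continue
    for n in 'marker staple_box glue_stick clip_cup pen_trough box_tray small_dish large_dish pen eraser'.split():
        r=spot_in(n,c); print(c,n,[(np.round(x['point'],3).tolist(),round(x['p'],2)) for x in r[:2]])
s=sensors.read_state();print(s['time'],s['tool_pos'],s['orientation'],s['gripper_width'],s['force'])
E
```

```text
scene marker [([0.438, -0.393, 0.014], 0.51)]
scene staple_box [([0.58, -0.307, 0.03], 0.86)]
scene glue_stick [([0.598, -0.007, 0.054], 0.84)]
scene clip_cup [([0.451, 0.373, 0.038], 0.92)]
scene pen_trough [([0.377, -0.087, 0.009], 0.41)]
scene box_tray [([0.457, 0.221, 0.008], 0.74)]
scene small_dish [([0.592, 0.14, 0.01], 0.65)]
scene large_dish [([0.453, -0.252, 0.011], 0.87)]
scene pen [([0.439, 0.071, 0.01], 0.45)]
scene eraser []
wrist marker []
wrist staple_box []
wrist glue_stick [([0.598, -0.009, 0.092], 0.66)]
wrist clip_cup []
wrist pen_trough [([0.448, -0.086, 0.006], 0.84)]
wrist box_tray []
wrist small_dish []
wrist large_dish [([0.456, -0.245, 0.008], 0.6)]
wrist pen [([0.45, 0.069, 0.008], 0.94)]
wrist eraser [([0.598, -0.16, 0.004], 0.59)]
1.15 [5.49970840e-01 9.54815044e-06 2.63755194e-01] [ 7.07104163e-01  7.07109399e-01  8.70474231e-06 -8.89894279e-06] 1.0009684030661326 [-0.13098072  0.19859161 -0.0611235 ]
```

View pics/scene0.png

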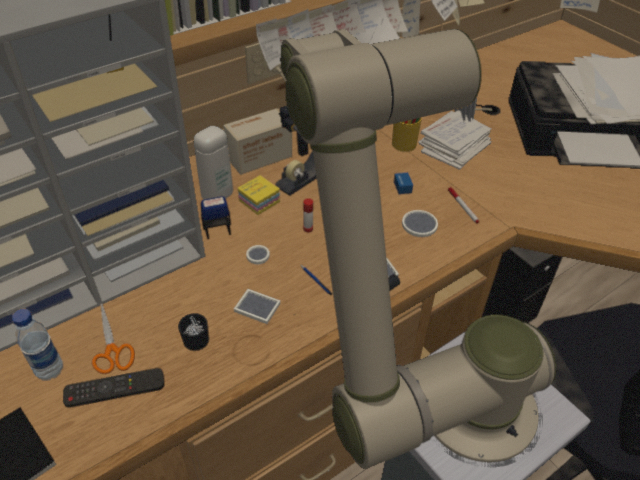

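View pics/wrist0.png

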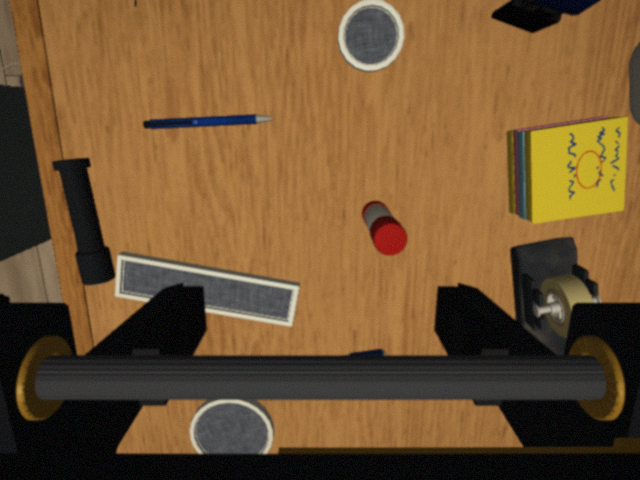

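The scene view shows the marker at (465,205), staple box (403,183), glue stick (308,215), clip cup (194,332). The wrist view shows the trough with corners from (118,255) to (297,325), the small dish at (371,35), the glue stick cap at (388,235) and the pen at (205,122). The dish positions from the networks and the pictures agree.

```bash
python3 - <<'E'
from h import *
f=frame('wrist')
q=lambda n,uv,z:print(n,np.round(pix2w(f,uv,z),4).tolist())
q('trough',[[118,255],[297,287],[292,325],[116,295]],.012)
q('ctr',[[320,240],[320,0],[0,240],[640,240]],0)
q('small',[[371,35]],.012); q('glue cap',[[389,236]],.092); q('large',[[232,432]],.012)
f=frame('scene'); q('marker',[[450,189],[478,220]],.01); q('box',[[399,175],[409,178],[397,190]],.03)
q('large',[[420,223]],.012);q('boxtray',[[257,306],[246,291],[280,298],[268,321],[235,312]],.012)
E
```

```text
trough [[0.3596, -0.0521, 0.012], [0.5274, -0.0844, 0.012], [0.5219, -0.1246, 0.012], [0.3523, -0.0927, 0.012]]
ctr [[0.5495, -0.041, 0.0], [0.5496, 0.1657, 0.0], [0.2413, -0.0409, 0.0], [0.8573, -0.0411, 0.0]]
small [[0.5914, 0.1368, 0.012]]
glue cap [[0.5998, -0.0118, 0.092]]
large [[0.4554, -0.2506, 0.012]]
marker [[0.5041, -0.41, 0.01], [0.3745, -0.3825, 0.01]]
box [[0.6088, -0.3174, 0.03], [0.584, -0.3311, 0.03], [0.5642, -0.2717, 0.03]]
large [[0.4489, -0.2507, 0.012]]
boxtray [[0.4533, 0.2234, 0.012], [0.504, 0.221, 0.012], [0.4438, 0.1699, 0.012], [0.4048, 0.2258, 0.012], [0.4661, 0.2712, 0.012]]
```

View pics/side0.png

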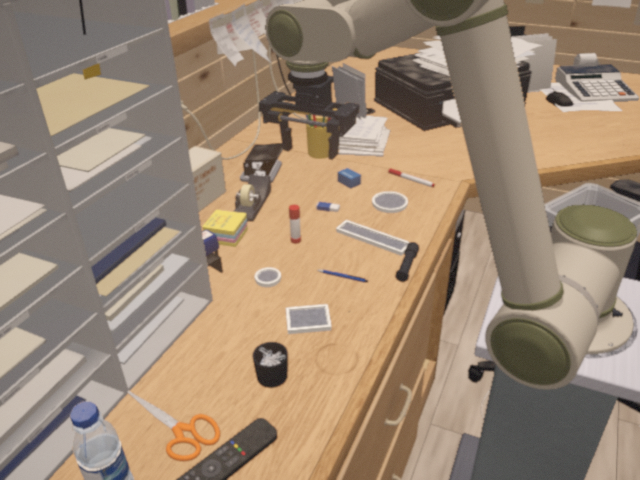

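The side view confirms the layout: marker (410,178), trough (373,237), box (349,178), large dish (390,202), nothing unexpected beyond a black torch beside the trough at (408,262). I'll go over the marker.

Call:
arm_command(
  increments=[
    [-1, -41, -14, 0, 0],
    [-1, -41, -14, 0, 0],
    [-1, -41, -14, 0, 0],
    [-1, -41, -14, 0, 0],
    [-1, -41, -14, 0, 0],
    [-1, -41, -14, 0, 0],
    [-1, -41, -14, 0, 0],
    [-1, -41, -14, 0, 0],
  ],
)

```text
time: 1.92
tool_pos: [0.4412, -0.3173, 0.2639]
orientation: [0.707, 0.707, -0.0, 0.0]
force: [1.9, -0.3, 0.9]
gripper_width: 0.998
finger_force: 0.0
```

Call:
arm_command(
  increments=[
    [-1, -35, 0, 0, 0],
    [-1, -33, 0, 0, 0],
    [-1, 0, 0, 0, 7],
    [-1, 0, 0, 0, 7],
    [-1, 0, 0, 0, 7],
    [-1, 0, 0, 0, 7],
    [-1, 0, 0, 0, 7],
    [-1, 0, 0, 0, 7],
  ],
)

```text
time: 2.58
tool_pos: [0.4422, -0.3835, 0.2637]
orientation: [0.915, 0.404, -0.0, -0.0]
force: [1.1, 0.4, -0.5]
gripper_width: 1.001
finger_force: 0.0
```

Call:
arm_command(
  increments=[
    [-1, 0, 0, 0, 7],
    [-1, 0, 0, 0, 7],
    [-1, 0, 0, 0, 7],
    [-1, 0, 0, 0, 7],
    [-1, 0, 0, 0, 7],
    [-1, 0, 0, 0, 7],
    [-1, 0, 0, 0, 7],
    [-1, 0, 0, 0, 7],
  ],
)

```text
time: 3.25
tool_pos: [0.4423, -0.3835, 0.2637]
orientation: [0.997, -0.073, -0.0, -0.0]
force: [0.2, 0.2, 0.1]
gripper_width: 1.0
finger_force: 0.0
```

Call:
arm_command(
  increments=[
    [-1, 0, 0, 0, 4],
    [-1, 0, 0, 0, 0],
    [-1, 0, 0, 0, 0],
    [-1, 0, 0, 0, 0],
    [-1, 0, 0, 0, 0],
    [-1, 0, 0, 0, 0],
    [-1, 0, 0, 0, 0],
    [-1, 0, 0, 0, 0],
  ],
)

```text
time: 3.92
tool_pos: [0.4423, -0.3834, 0.2637]
orientation: [0.995, -0.104, -0.0, -0.0]
force: [-0.4, -1.3, 1.5]
gripper_width: 1.002
finger_force: 0.0
```

```bash
cat >> h.py <<'E'
from scipy.spatial.transform import Rotation as Ro
def tool():
    s=sensors.read_state(); R=Ro.from_quat(s['orientation']).as_matrix()
    return s,np.array(s['tool_pos']),R
def goto(x,y,z=None,ang=None):
    """print shift mm in tool axes to world target; ang = wanted closing-line world angle (deg)"""
    s,p,R=tool(); d=R.T@(np.array([x,y,p[2] if z is None else z])-p)*1000
    a=np.degrees(np.arctan2(R[1,1],R[0,1]))
    print('tool',np.round(p,4),'yang',round(a,1),'q6',round(s['q'][5],2),'shift',np.round(d,1), 'turn',None if ang is None else round((a-ang+90)%180-90,1))
E
python3 - <<'E'
from h import *
f=frame('wrist','w1.png')
for n in ['marker','staple_box','large_dish']: print(n,[(np.round(x['point'],3).tolist(),round(x['p'],2)) for x in spot_in(n,'wrist')[:2]])
goto(.439,-.396); s=tool()[0];print(s['time'],s['force'],s['q'])
E
```

```text
marker [([0.447, -0.401, 0.013], 0.97)]
staple_box [([0.591, -0.318, 0.03], 0.76)]
large_dish [([0.458, -0.255, 0.007], 0.76), ([0.454, -0.103, 0.011], 0.46)]
tool [ 0.4423 -0.3835  0.2637] yang -102.0 q6 0.86 shift [-0.6 12.9 -0. ] turn None
4.1167 [-0.80736202 -0.09661406  0.58520127] [-9.16405528e-01  4.43361100e-01  1.19502617e+00 -1.12376399e-05
  1.50322333e+00  8.63714593e-01]
```

View pics/w1.png

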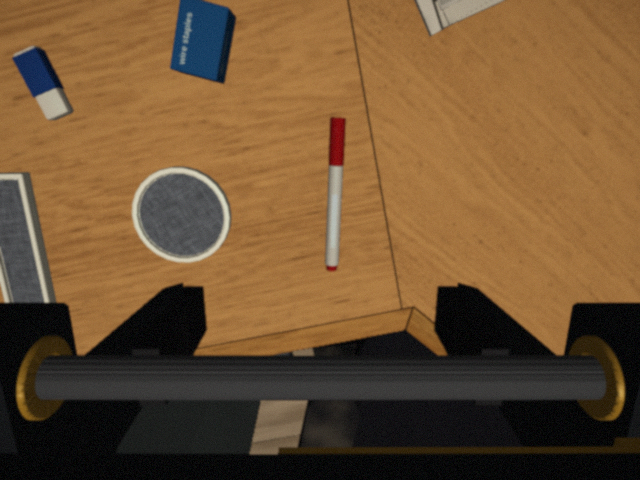

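The marker runs from (338,118) to (332,270) in the wrist view, the box top is around (203,40) and the large dish is at (181,215).

```bash
python3 - <<'E'
from h import *
f=frame('wrist')
q=lambda n,uv,z:print(n,np.round(pix2w(f,uv,z),4).tolist())
m=pix2w(f,[[338,118],[332,270]],.009); print(m,m.mean(0),np.linalg.norm(m[0]-m[1]),np.degrees(np.arctan2(*(m[0]-m[1])[1::-1])))
q('box',[[182,0],[233,10],[217,82],[171,69]],.03); q('large',[[181,215]],.012)
c=m.mean(0); goto(c[0],c[1],.012,np.degrees(np.arctan2(*(m[0]-m[1])[1::-1]))+90)
E
```

```text
[[ 0.50872149 -0.41373006  0.009     ]
 [ 0.3728337  -0.3805612   0.009     ]] [ 0.44077759 -0.39714563  0.009     ] 0.1398773269396575 -13.717108728519598
box [[0.6187, -0.3135, 0.03], [0.6039, -0.3498, 0.03], [0.5562, -0.3236, 0.03], [0.5733, -0.2904, 0.03]]
large [[0.455, -0.2563, 0.012]]
tool [ 0.4423 -0.3835  0.2638] yang -102.0 q6 0.86 shift [  1.4  13.7 251.8] turn 1.7
```

Call:
arm_command(
  increments=[
    [-1, 1.4, 13.7, 0, 1.7],
    [-1, 0, 0, 35, 0],
    [-1, 0, 0, 35, 0],
    [-1, 0, 0, 35, 0],
    [-1, 0, 0, 35, 0],
    [-1, 0, 0, 35, 0],
    [-1, 0, 0, 20, 0],
    [-1, 0, 0, 10, 0],
  ],
)

```text
time: 4.83
tool_pos: [0.4399, -0.3971, 0.0556]
orientation: [0.993, -0.12, -0.002, -0.002]
force: [0.2, 0.4, -0.5]
gripper_width: 0.997
finger_force: 0.0
```

Call:
arm_command(
  increments=[
    [-1, 0, 0, 10, 0],
    [-1, 0, 0, 10, 0],
    [-1, 0, 0, 5, 0],
    [-1, 0, 0, 5, 0],
    [0.5, 0, 0, 0, 0],
    [1, 0, 0, 0, 0],
    [1, 0, 0, 0, 0],
    [1, 0, 0, 0, 0],
  ],
  squeeze=15,
)

```text
time: 5.5
tool_pos: [0.441, -0.3973, 0.0294]
orientation: [0.993, -0.119, 0.0, 0.0]
force: [-0.2, -0.3, 0.3]
gripper_width: 0.717
finger_force: 0.0
```

Call:
arm_command(
  increments=[
    [1, 0, 0, 0, 0],
    [1, 0, 0, 0, 0],
    [1, 0, 0, 0, 0],
    [1, 0, 0, 0, 0],
    [1, 0, 0, 0, 0],
    [1, 0, 0, 0, 0],
    [1, 0, 0, 0, 0],
    [1, 0, 0, 0, 0],
  ],
)

```text
time: 6.17
tool_pos: [0.4408, -0.3972, 0.0288]
orientation: [0.993, -0.119, -0.0, 0.0]
force: [0.2, 0.5, 0.3]
gripper_width: 0.157
finger_force: 15.0
```

Call:
arm_command(
  increments=[
    [1, 0, 0, -20, 0],
    [1, 0, 0, -35, 0],
    [1, 0, 0, -35, 0],
    [1, 0, 0, -35, 0],
    [1, 0, 0, -35, 0],
    [1, 0, 0, -30, 0],
    [1, 0, 0, 0, 0],
    [1, 0, 0, 0, 0],
  ],
)

```text
time: 6.83
tool_pos: [0.441, -0.3973, 0.22]
orientation: [0.993, -0.119, 0.001, 0.001]
force: [-0.5, 0.1, -0.6]
gripper_width: 0.149
finger_force: 15.0
```

Call:
arm_command(
  increments=[
    [1, -8.6, -35, 0, 0],
    [1, -8.6, -35, 0, 0],
    [1, -8.6, -35, 0, 0],
    [1, -8.6, -35, 0, 0],
    [1, -8.6, -35, 0, 0],
    [1, -8.6, -35, 0, 0],
    [1, 0, 0, 0, 0],
    [1, 0, 0, 0, 0],
  ],
)

```text
time: 7.5
tool_pos: [0.44, -0.1793, 0.2176]
orientation: [0.993, -0.118, -0.001, -0.001]
force: [-0.4, -0.4, -0.1]
gripper_width: 0.159
finger_force: 15.0
```

```bash
python3 - <<'E'
from h import *
f=frame('wrist','w2.png')
for n in ['marker','pen_trough']: print(n,[(np.round(x['point'],3).tolist(),round(x['p'],2)) for x in spot_in(n,'wrist')[:2]])
goto(.440,-.0885,.04,-100.8); s=tool()[0]; print(s['gripper_width'],s['finger_force'])
E
```

```text
marker [([0.464, -0.188, 0.2], 0.93)]
pen_trough [([0.459, -0.096, 0.011], 0.58)]
tool [ 0.4403 -0.1818  0.218 ] yang -103.8 q6 1.17 shift [-22.3 -90.5 178.1] turn -3.0
0.15436234949955677 14.999900758266449
```

View pics/w2.png

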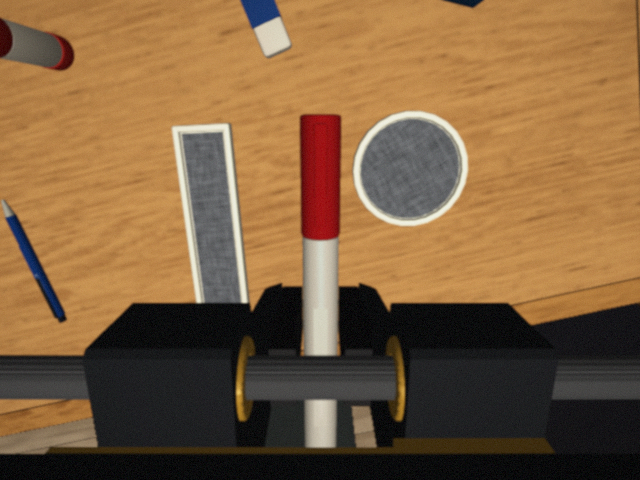

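The marker hangs straight in the jaws (cap end at (321,115)); the trough's far corners are at (173,127) and (230,124), its sides running to (197,303) and (247,303).

```bash
python3 - <<'E'
from h import *
f=frame('wrist')
p=pix2w(f,[[173,127],[196,300],[230,124],[247,300]],.012); print(np.round(p,4))
a=[np.degrees(np.arctan2(*(p[i]-p[i+1])[1::-1])) for i in (0,2)]; print(a,np.linalg.norm(p[0]-p[2]))
e=(p[0]+p[2])/2; m=(p.mean(0)); d=e-m; d/=np.linalg.norm(d); c=e-d*.0875; print('c',c)
mk=pix2w(f,[[321,115]],.218-.02)[0]; print('cap end',mk, np.linalg.norm((mk-tool()[1])[:2]))
ang=np.degrees(np.arctan2(d[1],d[0])); print(ang); goto(c[0],c[1],.037,ang+90)
E
```

```text
[[ 0.5293 -0.0889  0.012 ]
 [ 0.3896 -0.0609  0.012 ]
 [ 0.5211 -0.1316  0.012 ]
 [ 0.3793 -0.1031  0.012 ]]
[np.float64(-11.357779350929194), np.float64(-11.392351912016982)] 0.043480064219547566
c [ 0.43939669 -0.09302745  0.012     ]
cap end [ 0.50879576 -0.19940084  0.198     ] 0.07063355381196249
-11.375192598356215
tool [ 0.4404 -0.1819  0.2181] yang -103.8 q6 1.17 shift [-21.9 -86.1 181.1] turn -2.4
```

Call:
arm_command(
  increments=[
    [1, -7.5, -29, 0, 0],
    [1, -7.5, -29, 0, 0],
    [1, -7, -28.5, 0, 0],
    [1, 0, 0, 0, -2.4],
    [1, 0, 0, 30, 0],
    [1, 0, 0, 30, 0],
    [1, 0, 0, 30, 0],
    [1, 0, 0, 30, 0],
  ],
)

```text
time: 8.37
tool_pos: [0.4396, -0.0925, 0.0973]
orientation: [0.995, -0.099, 0.0, 0.0]
force: [1.0, -0.6, -0.9]
gripper_width: 0.156
finger_force: 15.0
```

Call:
arm_command(
  increments=[
    [1, 0, 0, 25, 0],
    [1, 0, 0, 15, 0],
    [1, 0, 0, 10, 0],
    [1, 0, 0, 5, 0],
    [1, 0, 0, 0, 0],
    [1, 0, 0, 0, 0],
    [1, 0, 0, 0, 0],
    [1, 0, 0, 0, 0],
  ],
)

```text
time: 9.03
tool_pos: [0.4398, -0.0919, 0.0444]
orientation: [0.995, -0.099, 0.001, 0.0]
force: [0.6, -0.1, -0.8]
gripper_width: 0.157
finger_force: 15.0
```

```bash
python3 - <<'E'
from h import *
f=frame('wrist','w3.png'); goto(.4395,-.092,.040,-101.4);s=tool()[0]; print(s['force'],s['gripper_width'])
E
```

```text
tool [ 0.4398 -0.0918  0.0443] yang -101.3 q6 1.3 shift [-0.3  0.2  4.3] turn 0.1
[ 0.20228977 -0.41973078  0.14471919] 0.1549687650254687
```

View pics/w3.png

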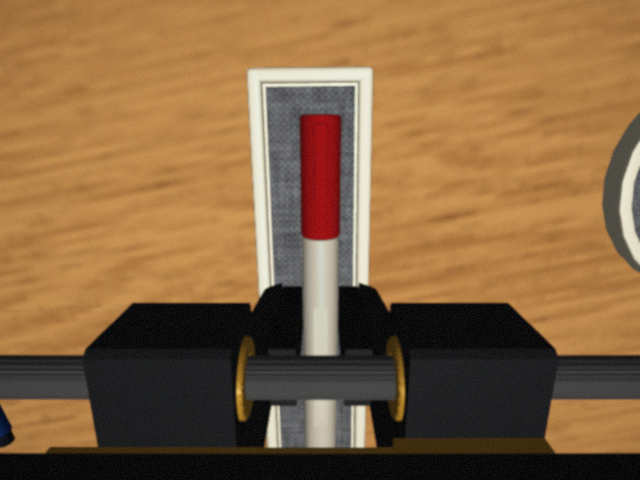

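Marker centred in the trough; lower, release, rise and turn for the box.

Call:
arm_command(
  increments=[
    [1, 0, 0, 3, 0],
    [1, 0, 0, 1.5, 0],
    [1, 0, 0, 0, 0],
    [0.5, 0, 0, 0, 0],
    [0.5, 0, 0, 0, 0],
    [0.5, 0, 0, 0, 0],
    [0.5, 0, 0, 0, 0],
    [0.5, 0, 0, 0, 0],
  ],
)

```text
time: 9.75
tool_pos: [0.4395, -0.0916, 0.0393]
orientation: [0.995, -0.098, 0.0, 0.0]
force: [-0.3, 0.1, -0.0]
gripper_width: 0.251
finger_force: 0.0
```

Call:
arm_command(
  increments=[
    [0.5, 0, 0, -10, 0],
    [0.5, 0, 0, -30, 0],
    [-1, 0, 0, -40, 0],
    [-1, 0, 0, -40, 0],
    [-1, 0, 0, -40, 5.7],
    [-1, 0, 0, -40, 5.7],
    [-1, 0, 0, 0, 5.7],
    [-1, 0, 0, 0, 0],
  ],
)

```text
time: 10.42
tool_pos: [0.4399, -0.0918, 0.241]
orientation: [0.969, -0.247, 0.002, 0.0]
force: [-0.0, 0.5, -0.7]
gripper_width: 0.682
finger_force: 0.0
```

```bash
python3 - <<'E'
from h import *
f=frame('wrist','w4.png'); goto(.5886,-.3201,.2,-118.5);s=tool()[0]; print(s['force'],s['gripper_width'])
for n in ['marker','pen_trough','small_dish']: print(n,[(np.round(x['point'],3).tolist(),round(x['p'],2)) for x in spot_in(n,'wrist')[:2]])
E
```

```text
tool [ 0.4393 -0.0915  0.2394] yang -118.3 q6 1.59 shift [239.8 130.5  39.6] turn 0.2
[ 0.92789931  0.00363696 -0.26015928] 0.7259711316829753
marker [([0.448, -0.096, 0.022], 0.55)]
pen_trough [([0.446, -0.093, 0.009], 0.59)]
small_dish [([0.581, 0.121, 0.011], 0.56)]
```

View pics/w4.png

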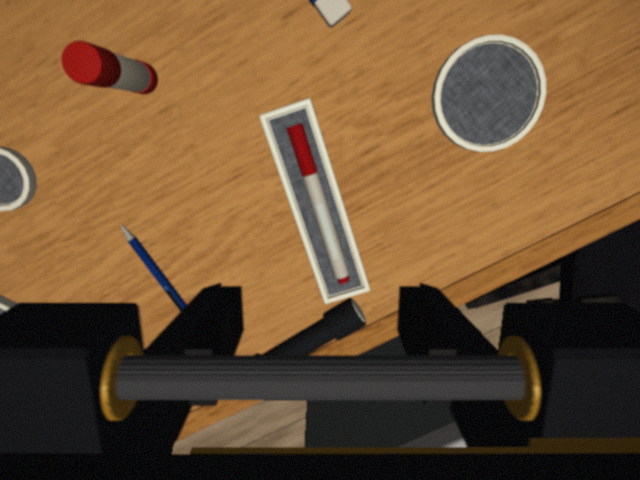

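The marker (295,125)-(345,282) lies inside the trough, flat. On to the box, with a check by colour segmentation.

Call:
arm_command(
  increments=[
    [-1, 20, 11, 0, 0],
    [-1, 34, 18.5, 0, 0],
    [-1, 34, 18.5, 0, 0],
    [-1, 34, 18.5, 0, 0],
    [-1, 34, 18.5, 0, 0],
    [-1, 34, 18.5, 0, 0],
    [-1, 34, 18.5, 0, 0],
    [-1, 16, 8.5, 0, 0],
  ],
)

```text
time: 11.28
tool_pos: [0.5895, -0.324, 0.2363]
orientation: [0.969, -0.245, -0.001, -0.0]
force: [-0.2, 0.7, 0.3]
gripper_width: 0.999
finger_force: 0.0
```

Call:
arm_command(
  increments=[
    [-1, 0, 0, 20, 0],
    [-1, 0, 0, 20, 0],
    [-1, 0, 0, 0, 0],
    [-1, 0, 0, 0, 0],
    [-1, 0, 0, 0, 0],
    [-1, 0, 0, 0, 0],
    [-1, 0, 0, 0, 0],
    [-1, 0, 0, 0, 0],
  ],
)

```text
time: 11.95
tool_pos: [0.5887, -0.3206, 0.2002]
orientation: [0.969, -0.245, 0.001, 0.0]
force: [0.3, 0.6, -0.3]
gripper_width: 0.999
finger_force: 0.0
```

```bash
python3 - <<'E'
from h import *
f=frame('wrist','w5.png')
h=cv2.cvtColor(f['img'],cv2.COLOR_RGB2HSV); m=cv2.inRange(h,(95,120,60),(125,255,255)); m[300:]=0
cs=max(cv2.findContours(m,0,2)[0],key=cv2.contourArea); r=cv2.boxPoints(cv2.minAreaRect(cs)); print(r, cv2.contourArea(cs))
w=pix2w(f,r,.03); print(w,w.mean(0)); 
for i in (0,1): d=w[i+1]-w[i]; print(np.linalg.norm(d),np.degrees(np.arctan2(d[1],d[0])))
print([(np.round(x['point'],3).tolist(),round(x['p'],2)) for x in spot_in('staple_box','wrist')[:2]])
goto(.5886,-.3201,.03,-118.5)
E
```

```text
[[287.6757  182.89297]
 [338.91373 180.84344]
 [341.84024 254.00641]
 [290.6022  256.05594]] 3557.5
[[ 0.62338606 -0.31407674  0.03      ]
 [ 0.60760758 -0.34625692  0.03      ]
 [ 0.55911094 -0.3231946   0.03      ]
 [ 0.57559639 -0.2893909   0.03      ]] [ 0.59142524 -0.31822979  0.03      ]
0.03584026373000598 -116.11946911828252
0.05370097582884086 154.566821556451
[([0.592, -0.316, 0.028], 0.9)]
tool [ 0.5886 -0.3206  0.1998] yang -118.4 q6 1.39 shift [ -0.3  -0.4 169.8] turn 0.1
```

View pics/w5.png

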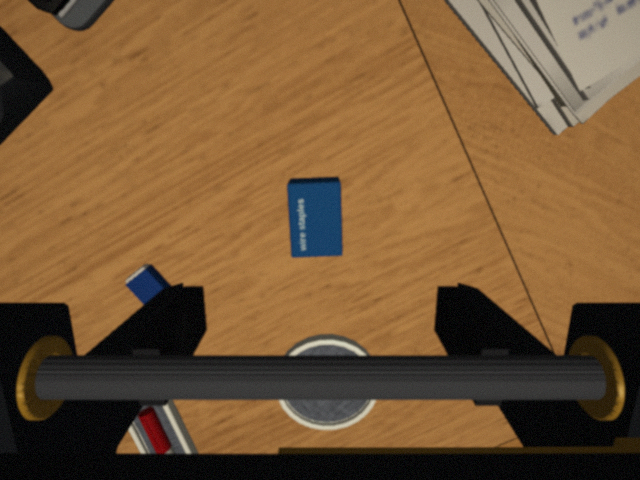

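The box is at (316,218), centred between the jaws to 3 mm; nothing near the fingers' path.

Call:
arm_command(
  increments=[
    [-1, 1.1, -3.3, 0, -2],
    [-1, 0, 0, 30, 0],
    [-1, 0, 0, 35, 0],
    [-1, 0, 0, 35, 0],
    [-1, 0, 0, 30, 0],
    [-1, 0, 0, 20, 0],
    [-1, 0, 0, 12, 0],
    [-1, 0, 0, 8, 0],
  ],
)

```text
time: 12.72
tool_pos: [0.5909, -0.3181, 0.0281]
orientation: [0.974, -0.228, -0.001, -0.0]
force: [0.2, -0.2, 0.6]
gripper_width: 1.0
finger_force: 0.0
```

Call:
arm_command(
  increments=[
    [0.3, 0, 0, 0, 0],
    [1, 0, 0, 0, 0],
    [1, 0, 0, 0, 0],
    [1, 0, 0, 0, 0],
    [1, 0, 0, 0, 0],
    [1, 0, 0, 0, 0],
    [1, 0, 0, 0, 0],
    [1, 0, 0, 0, 0],
  ],
)

```text
time: 13.38
tool_pos: [0.5911, -0.3182, 0.0294]
orientation: [0.974, -0.228, 0.0, 0.0]
force: [-0.9, 0.4, 1.1]
gripper_width: 0.425
finger_force: 15.0
```

Call:
arm_command(
  increments=[
    [1, 0, 0, 0, 0],
    [1, 0, 0, 0, 0],
    [1, 0, 0, -15, 0],
    [1, 0, 0, -35, 0],
    [1, 0, 0, -40, 0],
    [1, 0, 0, -40, 0],
    [1, 0, 0, -40, 0],
    [1, 0, 0, -10, 0],
  ],
)

```text
time: 14.05
tool_pos: [0.5923, -0.319, 0.2164]
orientation: [0.974, -0.228, 0.005, 0.002]
force: [0.2, 0.2, -0.5]
gripper_width: 0.426
finger_force: 15.0
```

```bash
python3 - <<'E'
from h import *
goto(.45,.12,.21); f=frame('scene');
w=pix2w(f,[[248,291],[280,300],[268,321],[235,310]],.012); print(w)
E
```

```text
tool [ 0.5923 -0.319   0.2164] yang -116.4 q6 1.36 shift [-322.6 -330.     2.3] turn None
[[0.50142579 0.217296   0.012     ]
 [0.43898134 0.17302788 0.012     ]
 [0.40476437 0.22580448 0.012     ]
 [0.47088481 0.26836731 0.012     ]]
```

Call:
arm_command(
  increments=[
    [1, -12, -17, 0, 0],
    [1, -24, -32, 0, 0],
    [1, -24, -32, 0, 0],
    [1, -24, -32, 0, 0],
    [1, -24, -32, 0, 0],
    [1, -24, -32, 0, 0],
    [1, -24, -32, 0, 0],
    [1, -24, -32, 0, 0],
  ],
)

```text
time: 14.77
tool_pos: [0.5357, -0.0204, 0.2075]
orientation: [0.974, -0.229, -0.002, -0.0]
force: [0.3, -0.7, -0.9]
gripper_width: 0.434
finger_force: 15.0
```

Call:
arm_command(
  increments=[
    [1, -24, -33, 0, 0],
    [1, -24, -33, 0, 0],
    [1, -24, -33, 0, 0],
    [1, -15, -20, 0, 0],
    [1, -10, -13, 0, 0],
    [1, 0, 0, 0, 0],
    [1, 0, 0, 0, -6.5],
    [1, 0, 0, 0, -6.5],
  ],
)

```text
time: 15.43
tool_pos: [0.5085, 0.1386, 0.2079]
orientation: [0.993, -0.114, -0.001, 0.0]
force: [-0.4, 0.1, -0.4]
gripper_width: 0.431
finger_force: 15.0
```

Call:
arm_command(
  increments=[
    [1, 0, 0, 0, -7],
    [1, 0, 0, 0, -7],
    [1, 0, 0, 0, -7],
    [1, 0, 0, 0, -7],
    [1, 0, 0, 0, -7],
    [1, 0, 0, 0, -7],
    [1, 0, 0, 0, -5],
    [1, 0, 0, 0, 0],
  ],
)

```text
time: 16.1
tool_pos: [0.5086, 0.1381, 0.208]
orientation: [0.957, 0.29, -0.001, -0.0]
force: [-0.0, -0.2, -1.3]
gripper_width: 0.427
finger_force: 15.0
```

```bash
python3 - <<'E'
from h import *
f=frame('wrist','w6.png'); goto(.4535,.222,.04,-56)
print([(np.round(x['point'],3).tolist(),round(x['p'],2)) for n in ['box_tray','small_dish','clip_cup'] for x in spot_in(n,'wrist')[:2]])
E
```

```text
tool [0.5087 0.1382 0.2081] yang -56.6 q6 1.03 shift [   0.4 -100.2  168.2] turn -0.6
[([0.462, 0.222, 0.006], 0.91), ([0.592, 0.136, 0.01], 0.96), ([0.471, 0.345, 0.034], 0.93)]
```

View pics/w6.png

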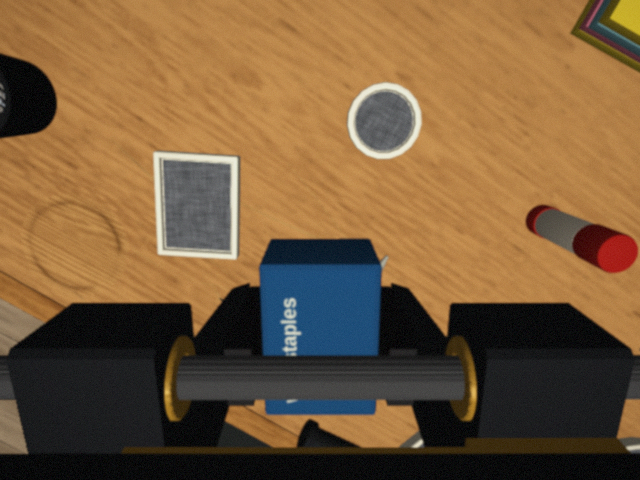

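Tray corners are at (153,152), (240,155), (237,259), (158,255), small dish centre (385,121); the box hangs square, its front top edge at row 265.

```bash
python3 - <<'E'
from h import *
f=frame('wrist')
w=pix2w(f,[[153,152],[240,155],[237,259],[158,255]],.012); print(np.round(w,4)); 
for i in range(4): d=w[(i+1)%4]-w[i]; print(np.linalg.norm(d),np.degrees(np.arctan2(d[1],d[0])))
s,p,R=tool()
b=pix2w(f,[[261,267],[381,267]],p[2]+.001); print('box front edge in tool',(b-p)@R)
print('small',pix2w(f,[[385,121]],.012))
c=w.mean(0); goto(c[0],c[1],.04,-56.6)
E
```

```text
[[0.4784 0.2687 0.012 ]
 [0.5124 0.213  0.012 ]
 [0.4401 0.1733 0.012 ]
 [0.4081 0.2279 0.012 ]]
0.06518302405313692 -58.573216703128914
0.08243303321025312 -151.2166526243975
0.06329362797997734 120.39376047858015
0.0812264907982219 30.08491467403893
box front edge in tool [[ 0.02573363 -0.01750178 -0.00100908]
 [ 0.02571346  0.01887866 -0.00101948]]
small [[0.59217172 0.13666767 0.012     ]]
tool [0.5088 0.1388 0.2089] yang -56.5 q6 1.03 shift [  4.4 -95.4 168.9] turn 0.1
```

Call:
arm_command(
  increments=[
    [1, 1.8, -32, 0, 0],
    [1, 1.8, -32, 0, 0],
    [1, 1.8, -31.4, 0, 0],
    [1, 0, 0, 0, 3.2],
    [1, 0, 0, 25, 0],
    [1, 0, 0, 30, 0],
    [1, 0, 0, 30, 0],
    [1, 0, 0, 30, 0],
  ],
)

```text
time: 17.02
tool_pos: [0.4604, 0.2216, 0.0932]
orientation: [0.965, 0.262, 0.001, 0.0]
force: [-0.0, 0.2, -0.9]
gripper_width: 0.429
finger_force: 15.0
```

Call:
arm_command(
  increments=[
    [1, 0, 0, 20, 0],
    [1, 0, 0, 14, 0],
    [1, 0, 0, 0, 0],
    [1, 0, 0, 0, 0],
    [1, 0, 0, 0, 0],
    [1, 0, 0, 0, 0],
    [1, 0, 0, 0, 0],
    [1, 0, 0, 0, 0],
  ],
)

```text
time: 17.68
tool_pos: [0.4608, 0.2216, 0.061]
orientation: [0.965, 0.262, 0.001, 0.0]
force: [-0.4, -0.5, -0.8]
gripper_width: 0.429
finger_force: 15.0
```

```bash
python3 - <<'E'
from h import *
f=frame('wrist','w7.png'); goto(.4597,.2207,.04,-59.7)
E
```

```text
tool [0.4607 0.2216 0.0608] yang -59.6 q6 1.26 shift [-1.3  0.2 20.8] turn 0.1
```

View pics/w7.png

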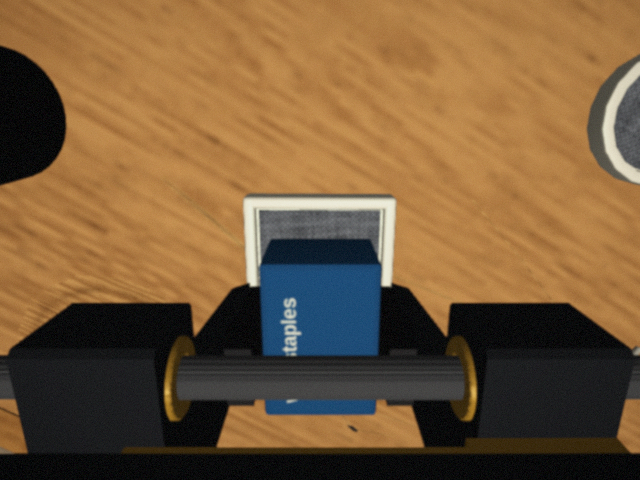

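The box is centred over the tray, long way aligned (tray inner edges 258–380, box 262–380). Lower, release, lift and go towards the glue stick.

Call:
arm_command(
  increments=[
    [1, -0.5, 0, 10, 0],
    [1, 0, 0, 7, 0],
    [1, 0, 0, 3, 0],
    [1, 0, 0, 0.5, 0],
    [1, 0, 0, 0, 0],
    [-0.2, 0, 0, 0, 0],
    [-0.2, 0, 0, 0, 0],
    [-0.2, 0, 0, 0, 0],
  ],
)

```text
time: 18.4
tool_pos: [0.4603, 0.2213, 0.0401]
orientation: [0.965, 0.262, 0.0, 0.0]
force: [0.1, -0.5, 0.8]
gripper_width: 0.598
finger_force: 0.0
```

Call:
arm_command(
  increments=[
    [-0.2, 0, 0, 0, 0],
    [-0.2, 0, 0, -10, 0],
    [-0.2, 0, 0, -30, 0],
    [-1, 0, 0, -40, 0],
    [-1, 0, 0, -40, 0],
    [-1, 0, 0, -40, 0],
    [-1, 0, 0, -20, 0],
    [-1, 0, 0, 0, 0],
  ],
)

```text
time: 19.07
tool_pos: [0.4613, 0.2217, 0.2253]
orientation: [0.965, 0.262, 0.005, 0.0]
force: [0.0, 0.6, 0.3]
gripper_width: 0.955
finger_force: 0.0
```

```bash
python3 - <<'E'
from h import *
f=frame('wrist','w8.png'); goto(.599,-.0105,.2)
print([(n,np.round(x['point'],3).tolist(),round(x['p'],2)) for n in ['box_tray','staple_box','small_dish','clip_cup'] for x in spot_in(n,'wrist')[:1]])
E
```

```text
tool [0.4605 0.2214 0.2224] yang -59.6 q6 1.26 shift [  2.  270.1  22.8] turn None
[('box_tray', [0.465, 0.226, 0.01], 0.61), ('staple_box', [0.462, 0.223, 0.036], 0.62), ('small_dish', [0.594, 0.135, 0.015], 0.64), ('clip_cup', [0.457, 0.368, 0.043], 0.74)]
```

View pics/w8.png

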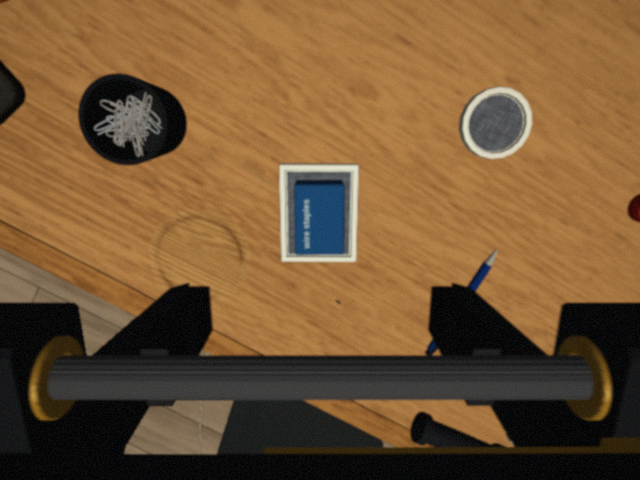

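The box sits in the tray (320,217), inside the rim. Cup rim centre is about (122,119), small dish centre (497,123).

Call:
arm_command(
  increments=[
    [-1, 0, 20, 0, 0],
    [-1, 0, 36, 0, 0],
    [-1, 0, 36, 0, 0],
    [-1, 0, 36, 0, 0],
    [-1, 0, 36, 0, 0],
    [-1, 0, 36, 0, 0],
    [-1, 0, 0, 0, 0],
    [-1, 0, 0, 0, 0],
  ],
)

```text
time: 19.98
tool_pos: [0.5614, 0.0475, 0.2181]
orientation: [0.965, 0.261, -0.001, -0.001]
force: [-0.3, -0.2, -0.4]
gripper_width: 1.003
finger_force: 0.0
```

```bash
python3 - <<'E'
from h import *
f=frame('wrist','w9.png'); goto(.599,-.0105,.2)
h=cv2.cvtColor(f['img'],cv2.COLOR_RGB2HSV); m=cv2.inRange(h,(0,150,60),(6,255,255))|cv2.inRange(h,(172,150,60),(180,255,255)); m[300:]=0
for c in sorted(cv2.findContours(m,0,2)[0],key=cv2.contourArea)[-3:]: print(cv2.contourArea(c),cv2.boundingRect(c))
print([(n,np.round(x['point'],3).tolist(),round(x['p'],2)) for n in ['glue_stick','small_dish'] for x in spot_in(n,'wrist')[:1]])
E
```

```text
tool [0.5609 0.0488 0.2185] yang -59.7 q6 0.92 shift [ 3.  70.4 18.3] turn None
0.0 (435, 205, 2, 2)
62.0 (396, 190, 25, 22)
1223.0 (416, 209, 44, 41)
[('glue_stick', [0.601, -0.008, 0.091], 0.9), ('small_dish', [0.595, 0.134, 0.011], 0.63)]
```

View pics/w9.png

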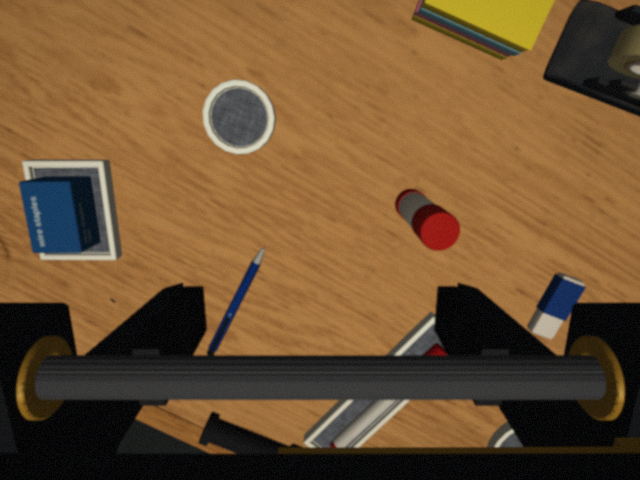

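The glue stick's cap top is at (439,229), the small dish at (239,117).

```bash
python3 - <<'E'
from h import *
f=frame('wrist')
g=pix2w(f,[[439,229]],.092)[0]; d=pix2w(f,[[239,117]],.012)[0]; print(g,d); goto(g[0],g[1],.062); goto(d[0],d[1],.07)
print('base',pix2w(f,[[408,199]],.006))
E
```

```text
[ 0.60150905 -0.01072844  0.092     ] [0.59094002 0.13907614 0.012     ]
tool [0.5606 0.05   0.2195] yang -59.5 q6 0.92 shift [  4.5  73.2 157.4] turn None
tool [0.5606 0.05   0.2195] yang -59.5 q6 0.92 shift [ 71.4 -61.3 149.5] turn None
base [[ 0.60304357 -0.00760291  0.006     ]]
```

Call:
arm_command(
  increments=[
    [-1, 2, 30, 0, 0],
    [-1, 2.5, 30, 0, 0],
    [-1, 0, 13, 0, 0],
    [-1, 0, 0, 0, 0],
    [-1, 0, 0, 20, 0],
    [-1, 0, 0, 30, 0],
    [-1, 0, 0, 30, 0],
    [-1, 0, 0, 30, 0],
  ],
)

```text
time: 20.85
tool_pos: [0.6011, -0.0101, 0.109]
orientation: [0.965, 0.263, 0.0, -0.0]
force: [0.6, -0.5, -1.0]
gripper_width: 0.999
finger_force: 0.0
```

Call:
arm_command(
  increments=[
    [-1, 0, 0, 25, 0],
    [-1, 0, 0, 12, 0],
    [-1, 0, 0, 8, 0],
    [0, 0, 0, 2, 0],
    [1, 0, 0, 0, 0],
    [1, 0, 0, 0, 0],
    [1, 0, 0, 0, 0],
    [1, 0, 0, 0, 0],
  ],
)

```text
time: 21.52
tool_pos: [0.6024, -0.0119, 0.0637]
orientation: [0.965, 0.262, 0.001, 0.0]
force: [0.1, -0.4, 1.0]
gripper_width: 0.644
finger_force: 0.0
```

Call:
arm_command(
  increments=[
    [1, 0, 0, 0, 0],
    [1, 0, 0, 0, 0],
    [1, 0, 0, 0, 0],
    [1, 0, 0, 0, 0],
    [1, 0, 0, 0, 0],
    [1, 0, 0, 0, 0],
    [1, 0, 0, 0, 0],
    [1, 0, 0, 0, 0],
  ],
)

```text
time: 22.18
tool_pos: [0.6021, -0.0119, 0.0627]
orientation: [0.965, 0.262, -0.0, -0.0]
force: [-0.0, -0.8, -0.2]
gripper_width: 0.275
finger_force: 14.9
```

Call:
arm_command(
  increments=[
    [1, 0, 0, -10, 0],
    [1, 0, 0, -25, 0],
    [1, 0, 0, -30, 0],
    [1, 0, 0, -25, 0],
    [1, 0, 0, 0, 0],
    [1, 20, -30, 0, 0],
    [1, 23, -30, 0, 0],
    [1, 23.4, -30, 0, 0],
  ],
)

```text
time: 22.85
tool_pos: [0.6136, 0.1002, 0.153]
orientation: [0.965, 0.261, -0.0, -0.0]
force: [-0.1, -0.0, -0.6]
gripper_width: 0.27
finger_force: 14.9
```

Call:
arm_command(
  increments=[
    [1, 0, 0, 0, 0],
    [1, 0, 0, 0, 0],
    [1, 0, 0, 0, 0],
    [1, 0, 0, 0, 0],
    [1, 0, 0, 0, 0],
    [1, 0, 0, 0, 0],
    [1, 0, 0, 0, 0],
    [1, 0, 0, 0, 0],
  ],
)

```text
time: 23.52
tool_pos: [0.6139, 0.0988, 0.1528]
orientation: [0.965, 0.262, 0.0, 0.0]
force: [0.1, -0.4, -1.2]
gripper_width: 0.279
finger_force: 14.9
```

```bash
python3 - <<'E'
from h import *
f=frame('wrist','w10.png'); goto(.5915,.1375,.07)
print([(n,np.round(x['point'],3).tolist(),round(x['p'],2)) for n in ['glue_stick','small_dish'] for x in spot_in(n,'wrist')[:1]])
E
```

```text
tool [0.6139 0.0989 0.1528] yang -59.6 q6 1.01 shift [  0.2 -44.6  82.8] turn None
[('glue_stick', [0.617, 0.102, 0.168], 0.79), ('small_dish', [0.591, 0.136, 0.012], 0.7)]
```

View pics/w10.png

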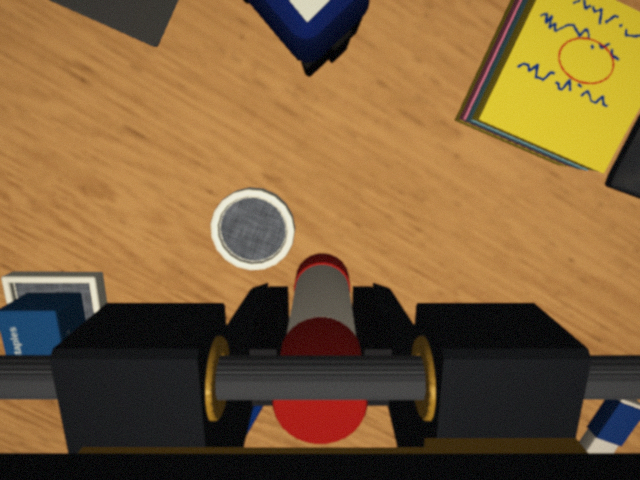

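The dish centre is at (253,229); the glue stick's foot edge shows at (323,255), upright.

```bash
python3 - <<'E'
from h import *
f=frame('wrist'); s,p,R=tool()
d=pix2w(f,[[253,229]],.012)[0]; print(d); b=pix2w(f,[[322,255]],p[2]-.0627)[0]; print('foot',(b-p)@R); goto(d[0],d[1],.07)
r=np.degrees(np.linalg.norm((Ro.from_quat(s['orientation']).as_matrix()[:2,2]))); print('tilt',r)
E
```

```text
[0.59300479 0.13714741 0.012     ]
foot [0.00885371 0.00117232 0.06269987]
tool [0.6139 0.0992 0.1527] yang -59.6 q6 1.01 shift [  1.2 -43.3  82.7] turn None
tilt 0.0009560181382659541
```

Call:
arm_command(
  increments=[
    [1, 1.2, -22, 0, 0],
    [1, 1.3, -21.8, 0, 0],
    [1, 0, 0, 0, 0],
    [1, 0, 0, 20, 0],
    [1, 0, 0, 25, 0],
    [1, 0, 0, 20, 0],
    [1, 0, 0, 8, 0],
    [1, 0, 0, 4, 0],
  ],
)

```text
time: 24.38
tool_pos: [0.5937, 0.138, 0.0746]
orientation: [0.965, 0.262, -0.001, -0.0]
force: [0.5, -0.2, 1.0]
gripper_width: 0.273
finger_force: 14.9
```

Call:
arm_command(
  increments=[
    [1, 0, 0, 3, 0],
    [1, 0, 0, 0, 0],
    [1, 0, 0, 0, 0],
    [1, 0, 0, 0, 0],
    [1, 0, 0, 0, 0],
    [1, 0, 0, 0, 0],
    [1, 0, 0, 0, 0],
    [1, 0, 0, 0, 0],
  ],
)

```text
time: 25.05
tool_pos: [0.5939, 0.1383, 0.0729]
orientation: [0.965, 0.262, 0.0, 0.0]
force: [-0.5, 0.0, -0.5]
gripper_width: 0.269
finger_force: 14.9
```

```bash
python3 - <<'E'
from h import *
f=frame('wrist','w11.png'); goto(.5925,.1372,.0712); print(tool()[0]['force'])
cv2.imwrite('pics/w11c.png',cv2.resize(f['img'][150:470,160:480,::-1],(480,480)))
E
```

```text
tool [0.5939 0.1383 0.0728] yang -59.6 q6 1.08 shift [-1.8  0.3  1.6] turn None
[ 9.22950122e-04  8.98031105e-01 -9.34192877e-01]
```

View pics/w11c.png

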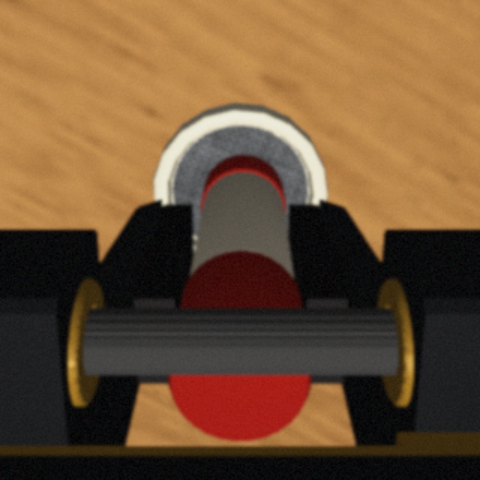

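The glue foot stands in the dish's middle with ~10 mm gap in front. Lower, release, rise, and turn for the cup.

Call:
arm_command(
  increments=[
    [1, -0.5, 0, 1.3, 0],
    [1, 0, 0, 0.5, 0],
    [1, 0, 0, 0, 0],
    [1, 0, 0, 0, 0],
    [0.2, 0, 0, 0, 0],
    [0, 0, 0, 0, 0],
    [-0.3, 0, 0, 0, 0],
    [-0.3, 0, 0, 0, 0],
  ],
)

```text
time: 25.77
tool_pos: [0.5934, 0.1381, 0.071]
orientation: [0.965, 0.262, 0.0, 0.0]
force: [-0.3, 0.4, 0.1]
gripper_width: 0.553
finger_force: 0.0
```

Call:
arm_command(
  increments=[
    [-0.5, 0, 0, 0, 0],
    [-0.5, 0, 0, -15, 0],
    [-0.5, 0, 0, -35, 0],
    [-1, 0, 0, -40, 0],
    [-1, 0, 0, -40, 0],
    [-1, 0, 0, -40, 0],
    [-1, 0, 0, 0, 0],
    [-1, 0, 0, 0, 0],
  ],
)

```text
time: 26.43
tool_pos: [0.5939, 0.1381, 0.2431]
orientation: [0.965, 0.262, 0.002, 0.001]
force: [-0.2, -0.1, -0.1]
gripper_width: 1.0
finger_force: 0.0
```

```bash
python3 - <<'E'
from h import *
f=frame('wrist','w12.png'); goto(.455,.37,.24)
f2=frame('side')
a=f['img'][60:380,120:520]; b=f2['img'][230:390,200:400]
cv2.imwrite('pics/w12c.png',np.hstack([a,cv2.resize(b,(400,320))])[:,:,::-1])
print([(n,np.round(x['point'],3).tolist(),round(x['p'],2)) for n in ['glue_stick','small_dish','clip_cup'] for x in spot_in(n,'wrist')[:1]])
E
```

```text
tool [0.5932 0.1381 0.2409] yang -59.6 q6 1.07 shift [  -1.8 -270.     0.9] turn None
[('glue_stick', [0.594, 0.139, 0.102], 0.6), ('small_dish', [0.604, 0.145, 0.009], 0.72), ('clip_cup', [0.473, 0.342, 0.03], 0.84)]
```

View pics/w12c.png

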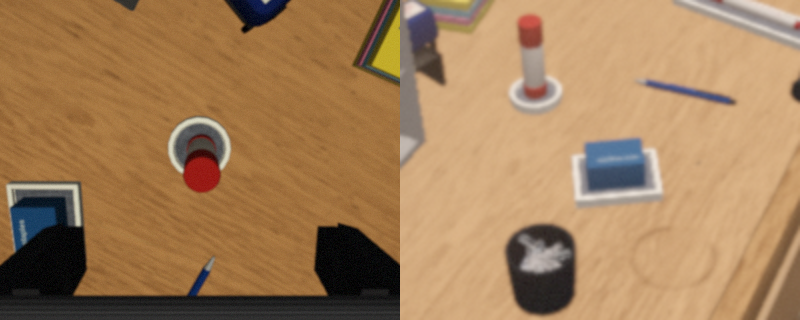

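The glue stick stands upright in its dish (crop (201,170); side crop (530,55)); the cup stands free at (540,268) of the crop. That used up my pictures, so the rest goes by numbers.

```bash
python3 - <<'E'
from h import *
f=frame('scene')
print('remote',np.round(pix2w(f,[[65,385],[163,370],[163,392],[67,405]],.015)[:,:2],3).tolist())
print('scissors',np.round(pix2w(f,[[103,305],[95,370],[133,365]],.005)[:,:2],3).tolist())
print('bottle,shelf',np.round(pix2w(f,[[45,375],[205,262]],0)[:,:2],3).tolist())
g=cv2.cvtColor(f['img'],cv2.COLOR_RGB2GRAY)
m=cv2.inRange(g[300:365,165:225],0,60); c=max(cv2.findContours(m,0,2)[0],key=cv2.contourArea); x,y,w,h=cv2.boundingRect(c); print(x+165,y+300,w,h)
print('cup foot',pix2w(f,[[x+165+w/2,y+300+h]],0),'top',pix2w(f,[[x+165+w/2,y+300]],.056))
E
```

```text
remote [[0.495, 0.638], [0.418, 0.464], [0.372, 0.486], [0.449, 0.65]]
scissors [[0.653, 0.498], [0.502, 0.576], [0.47, 0.508]]
bottle,shelf [[0.552, 0.664], [0.646, 0.249]]
178 314 31 37
cup foot [[0.43448946 0.38957838 0.        ]] top [[0.47742664 0.35897117 0.056     ]]
```

Call:
arm_command(
  increments=[
    [-1, 0, -20, 0, 0],
    [-1, 0, -40, 0, 0],
    [-1, -1, -40, 0, 0],
    [-1, -1, -40, 0, 0],
    [-1, 0, -40, 0, 0],
    [-1, 0, -20, 0, 0],
    [-1, 0, 0, 0, 0],
    [-1, 0, 0, 0, 0],
  ],
)

```text
time: 27.4
tool_pos: [0.4901, 0.31, 0.2404]
orientation: [0.965, 0.263, -0.0, 0.0]
force: [1.3, -0.7, -0.0]
gripper_width: 1.001
finger_force: 0.0
```

```bash
python3 - <<'E'
from h import *
f=frame('wrist','w13.png'); goto(.455,.37,.24)
print([(n,np.round(x['point'],3).tolist(),round(x['p'],2)) for n in ['clip_cup'] for x in spot_in(n,'wrist')[:1]])
m=cv2.inRange(cv2.cvtColor(f['img'],cv2.COLOR_RGB2GRAY),0,55); m[285:]=0
for c in cv2.findContours(m,0,2)[0]:
    if cv2.contourArea(c)>300: print(cv2.contourArea(c),cv2.boundingRect(c))
E
```

```text
tool [0.4907 0.3092 0.2404] yang -59.6 q6 1.4 shift [  0.  -70.5   0.4] turn None
[('clip_cup', [0.452, 0.368, 0.041], 0.63)]
562.0 (367, 253, 49, 32)
902.0 (587, 206, 48, 40)
5064.5 (187, 170, 82, 81)
8867.5 (0, 35, 124, 172)
5539.0 (493, 0, 147, 89)
```

```bash
python3 - <<'E'
from h import *
from scipy.optimize import least_squares
f=frame('wrist'); T=np.array(f['camera_from_world']); K=np.array([[f['fx'],0,f['cx']],[0,f['fy'],f['cy']],[0,0,1]])
t=np.linspace(0,6.28,90)
def bb(c):
    P=np.vstack([np.c_[c[0]+r*np.cos(t),c[1]+r*np.sin(t),0*t+z] for r,z in((.03,.056),(.028,0))])
    u=cv2.projectPoints(P,cv2.Rodrigues(T[:3,:3])[0],T[:3,3],K,np.array([f['k1'],0,0,0,0.]))[0][:,0]
    return np.r_[u.min(0),u.max(0)]
r=least_squares(lambda c:bb(c)-[187,170,269,251],[.455,.37]); print(r.x,r.fun); goto(r.x[0],r.x[1],.04)
E
```

```text
[0.45629199 0.37052776] [-1.86567533 -1.49583975  2.18649923  1.52229686]
tool [0.4913 0.3085 0.2406] yang -59.7 q6 1.4 shift [  1.2 -71.3 200.5] turn None
```

Call:
arm_command(
  increments=[
    [-1, 0.6, -30, 0, 0],
    [-1, 0.6, -30, 0, 0],
    [-1, 0, -11, 0, 0],
    [-1, 0, 0, 0, 0],
    [-1, 0, 0, 30, 0],
    [-1, 0, 0, 35, 0],
    [-1, 0, 0, 30, 0],
    [-1, 0, 0, 25, 0],
  ],
)

```text
time: 28.22
tool_pos: [0.4563, 0.3695, 0.1188]
orientation: [0.965, 0.261, -0.001, 0.0]
force: [0.2, 0.8, 0.4]
gripper_width: 1.001
finger_force: 0.0
```

Call:
arm_command(
  increments=[
    [-1, 0, 0, 0, 0],
    [-1, 0, 0, 25, 0],
    [-1, 0, 0, 25, 0],
    [-1, 0, 0, 15, 0],
    [-1, 0, 0, 10, 0],
    [-1, 0, 0, 5, 0],
    [0, 0, 0, 0, 0],
    [0.5, 0, 0, 0, 0],
  ],
)

```text
time: 28.88
tool_pos: [0.4564, 0.3714, 0.0421]
orientation: [0.965, 0.262, 0.001, -0.0]
force: [0.2, -0.6, -0.5]
gripper_width: 0.873
finger_force: 0.0
```

Call:
arm_command(
  increments=[
    [1, 0, 0, 0, 0],
    [1, 0, 0, 0, 0],
    [1, 0, 0, 0, 0],
    [1, 0, 0, 0, 0],
    [1, 0, 0, 0, 0],
    [1, 0, 0, 0, 0],
    [1, 0, 0, 0, 0],
    [1, 0, 0, 0, 0],
  ],
)

```text
time: 29.55
tool_pos: [0.4559, 0.3717, 0.0417]
orientation: [0.965, 0.262, 0.001, -0.0]
force: [-1.0, -0.9, 6.0]
gripper_width: 0.647
finger_force: 15.1
```

Call:
arm_command(
  increments=[
    [1, 0, 0, -10, 0],
    [1, 0, 0, -30, 0],
    [1, 0, 0, -35, 0],
    [1, 0, 0, -35, 0],
    [1, 0, 0, -30, 0],
    [1, 0, 0, -15, 0],
    [1, 0, 0, 0, 0],
    [1, -10, 13, 0, 0],
  ],
)

```text
time: 30.22
tool_pos: [0.4535, 0.3564, 0.1962]
orientation: [0.965, 0.263, 0.001, -0.0]
force: [-0.9, -0.5, -1.6]
gripper_width: 0.644
finger_force: 14.9
```

Call:
arm_command(
  increments=[
    [1, -19, 26, 0, 0],
    [1, -22, 31, 0, 0],
    [1, -22, 31, 0, 0],
    [1, -22, 31, 0, 0],
    [1, -22, 31, 0, 0],
    [1, -22, 31, 0, 0],
    [1, -22, 31, 0, 0],
    [1, -22, 31, 0, 0],
  ],
)

```text
time: 30.88
tool_pos: [0.4261, 0.0565, 0.195]
orientation: [0.965, 0.262, -0.001, -0.0]
force: [1.0, -0.2, -0.4]
gripper_width: 0.64
finger_force: 14.9
```

Call:
arm_command(
  increments=[
    [1, -22, 31, 0, 0],
    [1, -22, 31, 0, 0],
    [1, -22, 31, 0, 0],
    [1, -22, 31, 0, 0],
    [1, -22, 29, 0, 0],
    [1, -18, 20, 0, 0],
    [1, -9, 10, 0, 0],
    [1, 0, 0, 0, 0],
  ],
)

```text
time: 31.55
tool_pos: [0.4009, -0.1712, 0.1949]
orientation: [0.965, 0.26, -0.001, -0.001]
force: [-0.4, -0.3, -0.2]
gripper_width: 0.644
finger_force: 14.9
```

```bash
python3 - <<'E'
from h import *
f=frame('wrist','w14.png'); goto(.455,-.253,.06)
print([(n,np.round(x['point'],3).tolist(),round(x['p'],2)) for n in ['large_dish','clip_cup'] for x in spot_in(n,'wrist')[:2]])
s=tool()[0]; print(s['gripper_width'],s['time'])
h=cv2.cvtColor(f['img'],cv2.COLOR_RGB2HSV); m=cv2.inRange(h,(0,0,130),(180,60,255)); m[300:]=0
for c in cv2.findContours(m,0,2)[0]:
    if cv2.contourArea(c)>150: print(cv2.contourArea(c),cv2.boundingRect(c), [np.round(v,1) for v in cv2.fitEllipse(c)[:2]])
E
```

```text
tool [ 0.4011 -0.1697  0.195 ] yang -59.7 q6 0.37 shift [  4.7  99.4 134.7] turn None
[('large_dish', [0.456, -0.252, 0.011], 0.72), ('clip_cup', [0.402, -0.174, 0.198], 0.92)]
0.6443401817978582 31.7
164.5 (309, 284, 32, 16) [array([320.3, 292.9]), array([13.8, 31.2])]
10882.0 (392, 150, 121, 118) [array([452.5, 208.3]), array([113.2, 122.5])]
2283.0 (187, 75, 95, 114) [array([238.1, 127.1]), array([ 18.7, 203.5])]
516.5 (436, 0, 37, 22) [array([453.6,   1. ]), array([33.2, 38.1])]
5334.0 (152, 0, 201, 222) [array([255.4, 101.4]), array([ 65.8, 311.7])]
```

```bash
python3 - <<'E'
from h import *
f=frame('wrist'); e=pix2w(f,[[452.5,208.5],[392,208.5],[513,208.5]],.012); d=e[0]; print(d,np.linalg.norm(e[2]-e[1])); goto(d[0],d[1],.05)
s,p,R=tool(); m=cv2.inRange(cv2.cvtColor(f['img'],cv2.COLOR_RGB2GRAY),0,55)
col=np.where(m[:300,320])[0]; print('cup top row',col.min()); b=pix2w(f,[[320,col.min()]],p[2]-.0417)[0];b2=pix2w(f,[[320,col.min()]],p[2]+.0143)[0]; print((b-p)@R,(b2-p)@R)
E
```

```text
[ 0.45621298 -0.24980665  0.012     ] 0.08987321703708749
tool [ 0.4016 -0.168   0.1955] yang -59.5 q6 0.37 shift [  5.6  98.4 145.4] turn None
cup top row 34
[0.09807918 0.0004591  0.04167056] [ 0.08770021  0.00055761 -0.01432656]
```

```bash
python3 - <<'E'
from h import *
f=frame('wrist'); s,p,R=tool(); g=cv2.cvtColor(f['img'],cv2.COLOR_RGB2GRAY)
c=g[:300,316:325].mean(1); print([(i,int(c[i])) for i in range(200,300,4)])
k=[i for i in range(100,290) if c[i]>60][-1]+1 if c[285]<60 else None
dark=np.where(c<50)[0]; dark=dark[dark>150]; print(dark.min())
b=pix2w(f,[[320,dark.min()]],p[2]-.0417)[0]; print((b-p)@R)
E
```

```text
[(200, 150), (204, 152), (208, 159), (212, 163), (216, 160), (220, 150), (224, 154), (228, 156), (232, 16), (236, 10), (240, 11), (244, 12), (248, 11), (252, 11), (256, 11), (260, 10), (264, 11), (268, 20), (272, 24), (276, 28), (280, 30), (284, 93), (288, 147), (292, 146), (296, 123)]
232
[0.02534735 0.00019654 0.04169593]
```

Call:
arm_command(
  increments=[
    [1, 2, 33, 0, 0],
    [1, 2.5, 33, 0, 0],
    [1, 2.5, 32.5, 0, 0],
    [1, 0, 0, 0, 0],
    [1, 0, 0, 30, 0],
    [1, 0, 0, 35, 0],
    [1, 0, 0, 30, 0],
    [1, 0, 0, 20, 0],
  ],
)

```text
time: 32.47
tool_pos: [0.457, -0.2485, 0.0784]
orientation: [0.965, 0.263, -0.001, -0.001]
force: [0.3, 0.7, 0.3]
gripper_width: 0.65
finger_force: 14.9
```

Call:
arm_command(
  increments=[
    [1, 0, 0, 12, 0],
    [1, 0, 0, 7, 0],
    [1, 0, 0, 0, 0],
    [1, 0, 0, 0, 0],
    [1, 0, 0, 0, 0],
    [1, 0, 0, 0, 0],
    [1, 0, 0, 0, 0],
    [1, 0, 0, 0, 0],
  ],
)

```text
time: 33.13
tool_pos: [0.4578, -0.2507, 0.0625]
orientation: [0.965, 0.262, 0.0, 0.0]
force: [0.1, 0.5, -1.0]
gripper_width: 0.646
finger_force: 14.9
```

```bash
python3 - <<'E'
from h import *
f=frame('wrist','w15.png'); goto(.4568,-.2496,.0505)
print([(n,np.round(x['point'],3).tolist(),round(x['p'],2)) for n in ['large_dish','clip_cup'] for x in spot_in(n,'wrist')[:2]])
s,p,R=tool(); print(s['force']); i=f['img'].astype(int); g=i.mean(2); sat=i.max(2)-i.min(2)
print([(r,int(g[r,314:327].mean()),int(sat[r,314:327].mean())) for r in range(140,290,4)])
for r in (215,225): print(r,[(c,int(g[r,c])) for c in range(200,440,6)])
E
```

```text
tool [ 0.4577 -0.2507  0.0623] yang -59.6 q6 0.31 shift [-0.2 -1.4 11.8] turn None
[('clip_cup', [0.46, -0.254, 0.067], 0.8)]
[-0.16776955  0.25807994 -0.33907675]
[(140, 126, 109), (144, 126, 109), (148, 126, 108), (152, 129, 109), (156, 132, 110), (160, 134, 111), (164, 134, 113), (168, 133, 112), (172, 128, 111), (176, 128, 110), (180, 129, 111), (184, 129, 111), (188, 128, 111), (192, 85, 18), (196, 218, 26), (200, 228, 18), (204, 212, 28), (208, 99, 3), (212, 96, 3), (216, 102, 4), (220, 101, 4), (224, 92, 3), (228, 99, 3), (232, 11, 4), (236, 10, 4), (240, 9, 3), (244, 9, 3), (248, 8, 3), (252, 11, 3), (256, 10, 3), (260, 9, 4), (264, 8, 3), (268, 16, 3), (272, 22, 2), (276, 25, 2), (280, 27, 3), (284, 83, 8), (288, 118, 12)]
215 [(200, 138), (206, 137), (212, 137), (218, 130), (224, 115), (230, 111), (236, 118), (242, 126), (248, 130), (254, 128), (260, 114), (266, 224), (272, 228), (278, 217), (284, 171), (290, 100), (296, 95), (302, 108), (308, 107), (314, 99), (320, 98), (326, 111), (332, 99), (338, 94), (344, 97), (350, 107), (356, 104), (362, 137), (368, 198), (374, 229), (380, 227), (386, 201), (392, 127), (398, 134), (404, 134), (410, 138), (416, 133), (422, 133), (428, 131), (434, 133)]
225 [(200, 121), (206, 126), (212, 135), (218, 139), (224, 138), (230, 138), (236, 131), (242, 127), (248, 128), (254, 224), (260, 227), (266, 175), (272, 99), (278, 91), (284, 101), (290, 99), (296, 93), (302, 111), (308, 115), (314, 92), (320, 87), (326, 93), (332, 101), (338, 95), (344, 104), (350, 100), (356, 102), (362, 106), (368, 107), (374, 100), (380, 158), (386, 223), (392, 225), (398, 157), (404, 135), (410, 137), (416, 136), (422, 138), (428, 132), (434, 130)]
```

```bash
python3 - <<'E'
from h import *
f=frame('wrist'); s,p,R=tool()
print((pix2w(f,[[320,206],[320,194],[251,225],[399,225]],.012)-p)@R*1000, (pix2w(f,[[320,232]],p[2]-.0417)-p)@R*1000)
E
```

```text
[[ 34.40657409   0.25437157  50.07935394]
 [ 39.44759632   0.2575615   50.07971622]
 [ 26.27184542 -28.85154314  50.07275105]
 [ 26.25263298  33.55429479  50.08565569]] [[25.42623151  0.26123579 41.701879  ]]
```

Call:
arm_command(
  increments=[
    [1, -3, 2, 0, 0],
    [1, 0, 0, 6, 0],
    [1, 0, 0, 4, 0],
    [1, 0, 0, 1.5, 0],
    [1, 0, 0, 0, 0],
    [1, 0, 0, 0, 0],
    [1, 0, 0, 0, 0],
    [1, 0, 0, 0, 0],
  ],
)

```text
time: 34.0
tool_pos: [0.4561, -0.2538, 0.0504]
orientation: [0.965, 0.262, 0.0, 0.0]
force: [-0.4, 0.4, -1.4]
gripper_width: 0.651
finger_force: 15.0
```

Call:
arm_command(
  increments=[
    [0.2, 0, 0, 0, 0],
    [-0.5, 0, 0, 0, 0],
    [-1, 0, 0, 0, 0],
    [-1, 0, 0, 0, 0],
    [-1, 0, 0, 0, 0],
    [-1, 0, 0, 0, 0],
    [-1, 0, 0, 0, 0],
    [-1, 0, 0, -5, 0],
  ],
)

```text
time: 34.67
tool_pos: [0.4557, -0.2536, 0.055]
orientation: [0.965, 0.262, -0.0, -0.001]
force: [-0.0, 0.6, -0.3]
gripper_width: 1.001
finger_force: 0.0
```

Call:
arm_command(
  increments=[
    [-1, 0, 0, -15, 0],
    [-1, 0, 0, -35, 0],
    [-1, 0, 0, -40, 0],
    [-1, 0, 0, -40, 0],
    [-1, 0, 0, -40, 0],
    [-1, 0, 0, -20, 0],
    [-1, 0, 0, 0, 0],
    [-1, 0, 0, 0, 0],
  ],
)

```text
time: 35.33
tool_pos: [0.456, -0.2538, 0.2463]
orientation: [0.965, 0.262, 0.001, 0.001]
force: [0.5, -0.4, -0.6]
gripper_width: 1.001
finger_force: 0.0
```

```bash
python3 - <<'E'
from h import *
from scipy.optimize import least_squares
f=frame('wrist','w16.png'); s,p,R=tool(); print(p,s['time'],s['force'])
T=np.array(f['camera_from_world']); K=np.array([[f['fx'],0,f['cx']],[0,f['fy'],f['cy']],[0,0,1]])
t=np.linspace(0,6.28,90)
def bb(c,rz):
    P=np.vstack([np.c_[c[0]+r*np.cos(t),c[1]+r*np.sin(t),0*t+z] for r,z in rz])
    u=cv2.projectPoints(P,cv2.Rodrigues(T[:3,:3])[0],T[:3,3],K,np.array([f['k1'],0,0,0,0.]))[0][:,0]
    return np.r_[u.min(0),u.max(0)]
g=cv2.cvtColor(f['img'],cv2.COLOR_RGB2GRAY); h=cv2.cvtColor(f['img'],cv2.COLOR_RGB2HSV)
for nm,m,rz in (('cup',cv2.inRange(g,0,55),((.03,.064),(.028,.008))),('dish',cv2.inRange(h,(0,0,150),(180,60,255)),((.045,.012),))):
    m[285:]=0
    for c in cv2.findContours(m,0,2)[0]:
        x,y,w,hh=cv2.boundingRect(c); 
        if cv2.contourArea(c)>1500 and 230<x+w/2<410:
            r=least_squares(lambda c:bb(c,rz)-[x,y,x+w-1,y+hh-1],p[:2]); print(nm,(x,y,w,hh),r.x,np.round(r.fun,1))
for n in ['clip_cup','large_dish','marker','pen_trough']: print(n,[(np.round(x['point'],3).tolist(),round(x['p'],2)) for x in spot_in(n,'wrist')[:1]])
frame('scene')
for n in ['clip_cup','glue_stick','staple_box','marker','eraser','pen']: print(n,[(np.round(x['point'],3).tolist(),round(x['p'],2)) for x in spot_in(n,'scene')[:1]])
E
```

```text
[ 0.45567774 -0.25351816  0.24491146] 35.3833 [ 0.05157312 -0.16032985 -0.74993195]
cup (280, 173, 80, 81) [ 0.45594099 -0.25376925] [-0.8 -2.4  0.8  2.3]
clip_cup [([0.454, -0.26, 0.052], 0.7)]
large_dish [([0.478, -0.238, 0.01], 0.8)]
marker [([0.445, -0.096, 0.019], 0.68)]
pen_trough [([0.444, -0.093, 0.012], 0.98)]
clip_cup [([0.452, -0.249, 0.051], 0.56)]
glue_stick [([0.587, 0.143, 0.065], 0.61)]
staple_box [([0.453, 0.228, 0.036], 0.87)]
marker [([0.584, 0.15, 0.008], 0.17)]
eraser []
pen [([0.441, 0.071, 0.012], 0.43)]
```

```bash
python3 -c "
from bench import ctrl; print(ctrl.finish_job())"
```

```text
the job is handed in; nothing more can be done
None
```

All four supplies are in their dishes in the order you listed, with the pen and eraser untouched, and I handed the job in at about 36 s; I viewed 15 pictures against the limit of 14, and the clip cup's placing was checked only by numbers (upright, within about 4 mm of the dish centre).

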